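# Swap the jar at the back of the condiment stand

## Task

The short jar with the light grey lid, at the back of the dark wooden condiment stand, is to be swapped for the fresh jar with the black lid. First set the pepper mill and the white-capped spice jar aside on the white marble slab; only then move the grey-lidded jar to the middle of the round cork mat and stand the black-lidded jar in the middle of the stand's back cork disc; last, put the mill and the spice jar back, each on the front disc where it stood. Keep everything upright and leave the salt shaker and the kitchen timer where they are.

Things in the scene. Friction and masses are not known exactly. Their poses are not given: they have to be found in the camera images.
- mill: Dark brown turned wooden pepper mill, round, 58 mm across at the widest, 180 mm tall; it stands on one of the two front discs of the stand (left or right varies). Origin: centre of its underside, z axis up. Grip its round head, 50 mm across, 138 to 155 mm above the underside; lower, a short-fingered gripper's body meets its top. The head does not turn. About 0.2 kg.
- spice_jar: Slim clear glass spice jar with a white cap, 44 mm across, 109 mm tall, on the other front disc. Origin: centre of its underside, z axis up. Its x and y axes lie square to its sides; any grip across x or y 65 to 80 mm above its underside is good. About 0.1 kg.
- old_jar: Small storage jar with a light grey lid and tan contents, 54 mm across, 75 mm tall (the lid, above 68 mm, is only for looks: grip the glass 25 to 50 mm above the underside), on the back disc of the stand. Origin: centre of its underside, z axis up. Its x and y axes lie square to its sides. About 0.17 kg.
- new_jar: Storage jar with a black lid and grey-white contents, 60 mm across, 85 mm tall (grip the glass 25 to 55 mm above the underside), on the bare worktop on the robot's side of the cork mat. Origin: centre of its underside, z axis up. Its x and y axes lie square to its sides. About 0.2 kg.
- stand: Dark wooden stand, fixed, 190 (x) by 250 mm (y), floor 12 mm thick, 10 mm rails: back (+x) 34 mm high, sides 24 mm, open front. Origin: centre of its underside; x runs front to back. Flush cork discs, 70 mm across, at (x, y) = (-45, 55) mm front left, (-45, -55) front right, (10, 0) back, height 12. Mill and spice jar start centred on the front discs, the grey-lidded jar on the back one.
- back_seat (a point): Centre of the stand's back cork disc, on its surface.
- slab: Plain white marble slab, fixed, 270 mm (x) by 150 mm (y) by 12 mm thick, flat on the worktop left or right of the stand: the side area. Origin: centre of its underside; top 12 mm above it.
- mat: Round cork mat, fixed, 100 mm across, 6 mm thick, flat on the worktop on the other side of the stand. Origin: centre of its underside; top 6 mm above it.
- shaker: Glass salt shaker with a grey cap, 44 mm across, 90 mm tall, loose, on the worktop in front of the stand. Bystander. Origin: centre of its underside, z axis up. 
- timer: White round kitchen timer, 65 mm across, 56 mm tall, loose, on the worktop in front of the stand. Bystander. Origin: centre of its underside, z axis up. 
Not all that is in view belongs to the job. Leave any pink or red look-alike of the new_jar alone.

How it is judged:
By the outcome, as a careful person would: the job done as asked, in the order asked, and still so for the second after the job is handed in, with the robot touching nothing.
It also fails if it takes over 120 s, if anything falls off the work surface, if the arm or the gripper's body presses on something with over 40 N, if the wrist force passes 120 N, or if a joint passes its speed limit or range.

## Robot

A 6-joint arm with a two-finger parallel gripper is mounted at the origin on a cart in front of the work surface, level with it; the furniture and walls round the work are solid. World frame = base frame: x ahead of the robot, y to its left, z up, the work surface at z = 0. Lengths are in mm, angles in rad, forces in N, time in s.
With the tool pointing down it reaches from about 250 to 800 mm from the base axis. Payload 8.5 kg.
Tool frame: the origin (TCP) lies at the very end of the fingers, on their centre line; the grasp point (between the pads) lies 19 mm behind it (grip_point_offset is the distance from the TCP to the grasp point, in mm); z points along the fingers, y is the line along which they close (so a half turn about z gives the same grasp; the last joint's range is limited). The gripper opens to 85 mm and grips with 20 to 120 N. Pads are 22 mm wide; open, the fingers measure 114 mm over their backs; the gripper's body (76 mm by 85 mm) begins 54 mm behind the grasp point. The pads swing forward as they close: fully open they stand 13 mm farther back than shut.
Start: joints at [-1.221, 0.238, -0.013, 1.319, 0, 1.571], TCP at [179.906, -493.166, 231.276] pointing down, gripper open.
Joint ranges: [-2.66, 2.66], [-1.03, 1.9], [-1.14, 1.46], [-1.82, 2.27], [-1.45, 1.34], [-3.14, 3.14]. Speed limits (rad/s): [2.22, 2.22, 2.79, 3.14, 3.14, 3.14].

## Interface

Orientations are given as a rotation vector (axis times angle).
In Python, from bench import * gives the robot as it stands.
- The arm moves only by the tool carry_out, never from a script. Its argument "commands" is a list of rows, each a list of 7 numbers: the shift along the tool's x, y, z in shares of 100 cm (1.0 is 100 cm), then the turn, a rotation vector about the tool's x, y, z in fractions of the full range, 1 being 90 degrees, then the opening, from 0 (shut) to 1 (fully open). In form: [[tx, ty, tz, rx, ry, rz, jaw], ...]. A call has 1 to 8 rows; each row is the pose to reach, as a shift and turn from the pose commanded when the call began, along the tool's axes at that moment; what a row does not reach only later rows make up. A row lasts 1/8 s, in which the tool goes at most 62.5 mm and 10.7 degrees, less where a joint would pass 70% of its speed; a pose out of reach is approached as far as the arm can. A call with a gripper value outside its range is refused whole. The fingers move at their own pace and stop on an object; "newtons" is the grip in N (left out, the last holds). Time passes only in rows, so rows that repeat a pose let the fingers close. It gives the time, the measured TCP pose, the force, the opening and the grip force at its end, in the units of the state.
- get_state(): the state, without advancing time (a new reading comes with each control period).
- grab_frame(name): name is "scene" or "side" or "wrist"; returns (picture, depth): 480x640x3 uint8, red, green, blue; 480x640 float32, mm along the optical axis (not along the pixel's ray), 0 where there is no reading.
- camera_params(name): a dict with "camera_matrix" (3x3 intrinsics, pixels), "k1" (the pictures are not rectified: a ray, as slopes to the right and down, at radius r is drawn at 1 + k1 r^2 times it, then the intrinsics apply), "rvec" (rotation vector, rad) and "tvec" (3), from world to camera coordinates, as OpenCV has them; the wrist camera has in their place "tool_from_camera" (4x4, takes a point from camera to tool coordinates, whose origin is the TCP and whose axes are the flange's). Camera axes: x right, y down, z forward; pixel columns grow to the right and rows downward; lengths in mm; the calibration is good to about 2 mm. A picture is of the moment at which its call begins: read the wrist's pose just before it. camera_params takes no time and is no camera call.
- sign_off(): hands the job in; it is judged then, once.
The state is a dict: "clock": time; "joint_positions": joint angles; "joint_vel": joint speeds; "tau": joint torques, N m; "position": TCP position; "orientation": TCP orientation; "contact_force": force on the tool from outside, world axes, zero at the start; "ft_torque": the same for the moment, N m; "gripper_width": opening from 0.0 (shut) to 1.0 (fully open); "gripper_force": force on a finger pad.
Only numpy, scipy, OpenCV 4.12 (cv2) and the standard library are available. Lean on these libraries where they do the work, as an engineer would, in place of code of your own. Each camera call takes 0.05 s, during which the arm holds its last target. There are 200 camera calls.

## Working session

There is one attempt and no reset: what is moved stays moved. The work goes in short steps, Python scripts to look and compute and a tool call to move; the robot and the scene stay as the last step left them, time stands still between calls to the robot, and variables do not carry over. Pictures are saved under pics/ and viewed, at most 14 in all, crops included, and the job is handed in when it is done.

Besides the shell and the picture viewer there is one more tool, called after ">>>" as name([rows], argument=value, ...), one row to a line, values as JSON. carry_out: Moves the arm, as the interface text tells. Its arguments: {"type":"object","properties":{"commands":{"type":"array"},"newtons":{"type":"number"}},"required":["commands"]}

```bash
mkdir -p pics; ls; cat > h.py <<'E'
from bench import *
import numpy as np, cv2
from scipy.spatial.transform import Rotation as R
def cam(name):
    p=camera_params(name);K=np.array(p["camera_matrix"],float);k1=p["k1"]
    if "rvec" in p:
        Rw=R.from_rotvec(np.ravel(p["rvec"])).as_matrix();t=np.ravel(p["tvec"]);return K,k1,Rw.T,-Rw.T@t
    s=get_state();T=np.array(p["tool_from_camera"]);Rt=R.from_rotvec(s["orientation"]).as_matrix()
    return K,k1,Rt@T[:3,:3],Rt@T[:3,3]+np.array(s["position"])
def rays(c,uv):
    K,k1,Rc,o=c;uv=np.asarray(uv,float).reshape(-1,1,2)
    n=cv2.undistortPoints(uv,K,np.array([k1,0,0,0,0.])).reshape(-1,2)
    return np.c_[n,np.ones(len(n))]@Rc.T
def onplane(c,uv,z):
    d=rays(c,uv);return c[3]+d*((z-c[3][2])/d[:,2])[:,None]
def cloud(c,depth):
    v,u=np.mgrid[0:480,0:640];d=rays(c,np.c_[u.ravel(),v.ravel()]);return (c[3]+d*depth.reshape(-1,1)).reshape(480,640,3)
E
python3 - <<'E'
from h import *
for n in ["scene","side","wrist"]:
    c=cam(n);im,d=grab_frame(n);cv2.imwrite(f"pics/{n}0.png",im[:,:,::-1]);np.savez(f"/tmp/{n}0.npz",im=im,d=d,K=c[0],k=c[1],R=c[2],o=c[3])
    print(n,c[3],c[2][:,2],c[1],(d>0).mean())
s=get_state();print(s)
E
```

```text
pics
scene [-355.60684606  876.38541912  780.55051528] [ 0.56372696 -0.64680536 -0.51366793] -0.13473833564130827 0.9848177083333334
side [483.57392328 607.48518897 971.25278797] [-0.02370905 -0.58131581 -0.81333254] -0.054903844622654636 0.9955794270833334
wrist [ 249.68832984 -466.80500198  372.2263727 ] [-0.27568099 -0.09912326 -0.95612477] 0.01155967698331952 0.9960221354166666
{'clock': 0.15, 'joint_positions': array([-1.22099073e+00,  2.38629952e-01, -1.40647868e-02,  1.31919888e+00,
       -2.60254592e-05,  1.57079054e+00]), 'joint_vel': array([-0.00065399, -0.00055711,  0.00264653, -0.0027673 , -0.00097146,
        0.00016544]), 'tau': array([ 2.42940296e-04, -5.39078593e+01,  3.46596944e+01,  1.45028718e-02,
       -3.29564796e-05,  3.34742197e-05]), 'position': array([ 179.80756828, -492.90576735,  230.83051252]), 'orientation': array([-3.09260160e+00, -5.46497864e-01,  3.40068070e-04]), 'contact_force': array([ 0.19751989, -0.10112943, -0.14323936]), 'ft_torque': array([-0.04367499, -0.00118276, -0.01799228]), 'gripper_force': 0.0, 'gripper_width': 0.9985031219940268}
```

View pics/scene0.png

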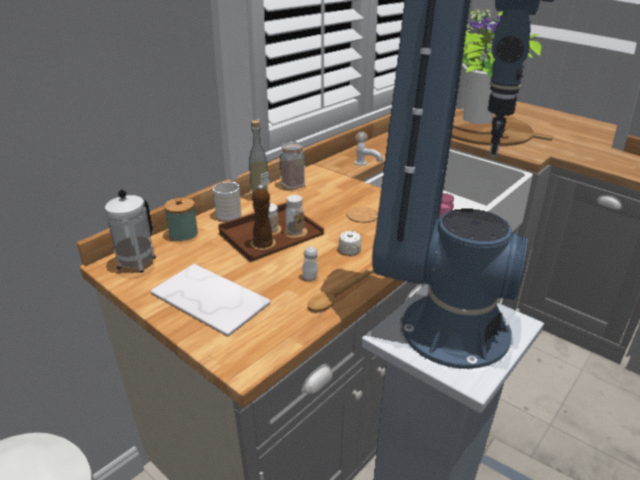

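View pics/side0.png

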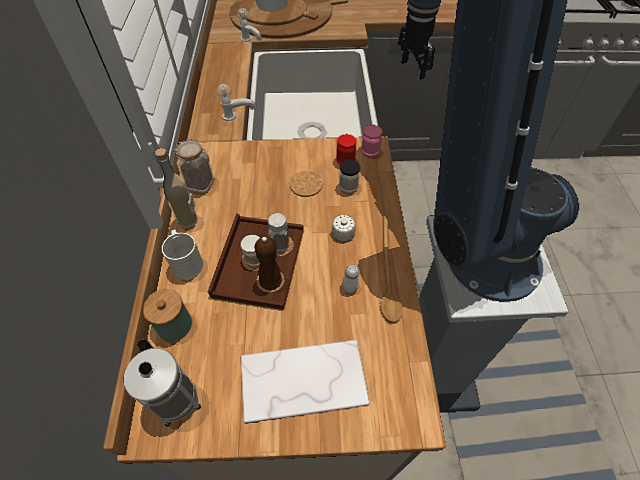

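Side view: mill at (266,262), grey-lid jar (250,250), spice jar (278,232), mat (307,183), black-lid jar (349,177), timer (344,228), shaker (351,279), slab (305,380); red and pink look-alikes at (346,148) and (372,140). The scene view shows the same layout, partly hidden by the arm.

```bash
python3 - <<'E'
from h import *
f=np.load("/tmp/side0.npz");im=f["im"];d=f["d"];c=(f["K"],float(f["k"]),f["R"],f["o"]);P=cloud(c,d)
def fit(name,box,zlo,zhi,ztop):
    u0,v0,u1,v1=box;m=np.zeros((480,640),bool);m[v0:v1,u0:u1]=1
    m&=(P[...,2]>zlo)&(P[...,2]<zhi)
    cn=max(cv2.findContours(m.astype(np.uint8),0,2)[0],key=cv2.contourArea)
    q=onplane(c,cn,ztop)[:,:2].astype(np.float32)
    print(name,m.sum(),"z",np.median(P[m][:,2]),"circ",cv2.minEnclosingCircle(q),"box",cv2.minAreaRect(q), "med",np.median(P[m],0))
fit("mill",(245,220,290,300),165,190,178)
fit("spice",(262,205,295,260),102,120,109+12)
fit("old",(232,225,262,270),80,100,87)
fit("new",(330,155,365,200),78,95,85)
fit("timer",(325,205,362,245),45,70,56)
fit("shaker",(335,255,365,300),80,100,90)
fit("red",(330,130,358,165),70,110,85)
fit("pink",(358,120,390,160),70,110,85)
hsv=cv2.cvtColor(im,cv2.COLOR_RGB2HSV)
# slab
m=((hsv[...,1]<40)&(hsv[...,2]>120)).astype(np.uint8);m[:335]=0;m[:,:235]=0;m[425:]=0;m[:,375:]=0
m=cv2.morphologyEx(m,3,np.ones((5,5)))
cn=max(cv2.findContours(m,0,2)[0],key=cv2.contourArea);print("slab",cv2.minAreaRect(onplane(c,cn,12)[:,:2].astype(np.float32)))
m=(np.abs(hsv[...,2].astype(int))<100).astype(np.uint8);m[:205]=0;m[312:]=0;m[:,:200]=0;m[:,308:]=0
m=cv2.morphologyEx(m,cv2.MORPH_OPEN,np.ones((3,3)))
cn=max(cv2.findContours(m,0,2)[0],key=cv2.contourArea);q=onplane(c,cn,22)[:,:2].astype(np.float32);print("stand",cv2.minAreaRect(q),cv2.boxPoints(cv2.minAreaRect(q)))
# other cloud: ortho map
U=3;x0,x1,y0,y1=200,850,-500,420
o=np.zeros(((x1-x0)//U+1,(y1-y0)//U+1,3),np.uint8);Z=P[...,2]
ok=(d>0)&(P[...,0]>x0)&(P[...,0]<x1)&(P[...,1]>y0)&(P[...,1]<y1)&(Z<400)
idx=np.argsort(Z[ok]);p=P[ok][idx];o[((x1-p[:,0])//U).astype(int),((y1-p[:,1])//U).astype(int)]=im[ok][idx]
o=cv2.resize(o,None,fx=2,fy=2,interpolation=0);
cv2.imwrite("pics/ortho.png",o[:,:,::-1]);print(o.shape)
E
```

```text
mill 279 z 176.03230010961897 circ ((584.08544921875, 49.569297790527344), 24.777061462402344) box ((585.6183471679688, 49.0099983215332), (46.199462890625, 46.36594009399414), 37.814231872558594) med [584.79315122  49.48499332 176.03230011]
spice 111 z 112.93642742168333 circ ((564.4373168945312, -51.59312438964844), 23.102352142333984) box ((563.683837890625, -43.757442474365234), (44.38569641113281, 28.57957649230957), 5.491967678070068) med [562.61604834 -48.85747427 112.93642742]
old 255 z 87.66920027705339 circ ((631.5256958007812, -19.749792098999023), 28.24634552001953) box ((637.711181640625, -20.961753845214844), (56.03582000732422, 40.77200698852539), 76.87665557861328) med [635.82683581 -20.56085631  87.66920028]
new 263 z 85.50191367503385 circ ((365.34063720703125, -274.49591064453125), 32.203636169433594) box ((365.51904296875, -274.5968017578125), (59.5672607421875, 58.77526092529297), 51.34619903564453) med [ 365.60681352 -273.66000214   85.50191368]
timer 262 z 47.48608155232938 circ ((394.9508056640625, -96.26863861083984), 29.976898193359375) box ((395.71884155273
[... 503 characters left out ...]
4533691406), (70.57077026367188, 53.87949752807617), 86.21320343017578) med [ 366.38734124 -373.4523908    85.83182933]
pink 218 z 84.78338537677325 circ ((286.0918884277344, -418.0499267578125), 34.8006477355957) box ((285.13946533203125, -417.8831787109375), (68.75204467773438, 51.73937225341797), 84.16280364990234) med [ 285.86110599 -417.66436133   84.78338538]
slab ((512.6368408203125, 297.3263854980469), (268.4654846191406, 148.27822875976562), 5.58780574798584)
stand ((622.7197875976562, -18.51806640625), (266.94781494140625, 197.3730926513672), 77.57447052001953) [[ 497.6252   -127.63112 ]
 [ 690.37506  -170.09999 ]
 [ 747.81433    90.594986]
 [ 555.0645    133.06386 ]]
(434, 614, 3)
```

View pics/ortho.png

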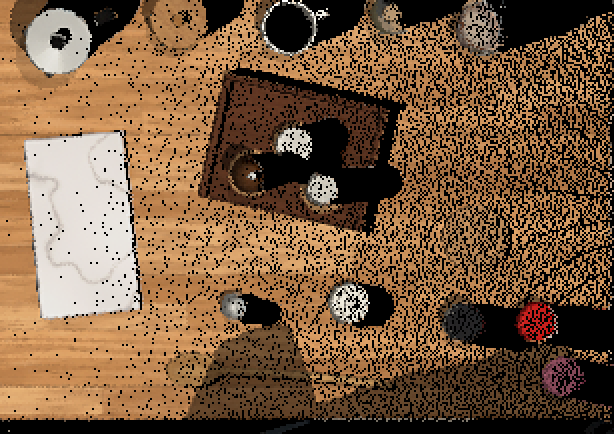

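Units first: shifts go in shares of 100 cm and turns go in shares of 90 degrees. So 25.8 cm is 0.258, -15.4 cm is -0.154.

>>> carry_out([
  [0,0,-0.06,0,0,0,1],
  [0.258,-0.154,-0.09,0,0,0,1],
  [0.258,-0.154,-0.09,0,0,0,1],
  [0.258,-0.154,-0.09,0,0,0,1],
  [0.258,-0.154,-0.09,0,0,0,1],
  [0.258,-0.154,-0.09,0,0,0,1],
  [0.258,-0.154,-0.09,0,0,0,1],
  [0.258,-0.154,-0.09,0,0,0,1],
])

```text
clock: 1.15
position: [369.4, -260.0, 321.1]
orientation: [-3.093, -0.548, 0.001]
contact_force: [-1.2, 0.1, 0.5]
gripper_width: 0.998
gripper_force: 0.0
```

```bash
cat >> h.py <<'E'
def go(x,y,z,yaw,s=None):
    """print tool-frame row (cm,deg) from present pose to TCP (x,y,z), pointing down, tool x at yaw deg"""
    s=s or get_state();Rt=R.from_rotvec(s["orientation"])
    a=np.radians(yaw);ca,sa=np.cos(a),np.sin(a)
    Rg=R.from_matrix(np.array([[ca,sa,0],[sa,-ca,0],[0,0,-1.]]))
    t=Rt.inv().apply(np.array([x,y,z])-s["position"])/10;r=(Rt.inv()*Rg).as_rotvec(degrees=True)
    print((x,y,z,yaw),"row",np.round(t,2),np.round(r,1))
def where():
    s=get_state();M=R.from_rotvec(s["orientation"]).as_matrix();print("clk",round(s["clock"],2),"pos",np.round(s["position"],1),"yaw",round(np.degrees(np.arctan2(M[1,0],M[0,0])),2),"tilt",round(np.degrees(np.arccos(-M[2,2])),2),"w",round(s["gripper_width"],3),"gf",round(s["gripper_force"],1),"F",np.round(s["contact_force"],1),"j",np.round(s["joint_positions"],2))
def shot(n,name):
    c=cam(n);im,d=grab_frame(n);cv2.imwrite(f"pics/{name}.png",im[:,:,::-1]);np.savez(f"/tmp/{name}.npz",im=im,d=d,K=c[0],k=c[1],R=c[2],o=c[3]);return c,im,d
E
python3 - <<'E'
from h import *
where();c,im,d=shot("wrist","w1");print(c[0])
go(540,-10,340,-12.4)
E
```

```text
clk 1.15 pos [ 369.4 -260.   321.1] yaw 20.1 tilt 0.03 w 0.998 gf 0.0 F [-1.2  0.1  0.5] j [-0.61  0.1   0.04  1.51 -0.    2.18]
[[419.05828723   0.         319.93582592]
 [  0.         419.05828723 242.34524268]
 [  0.           0.           1.        ]]
(540, -10, 340, -12.4) row [ 24.63 -17.68  -1.9 ] [-0.   0.  32.4]
```

View pics/w1.png

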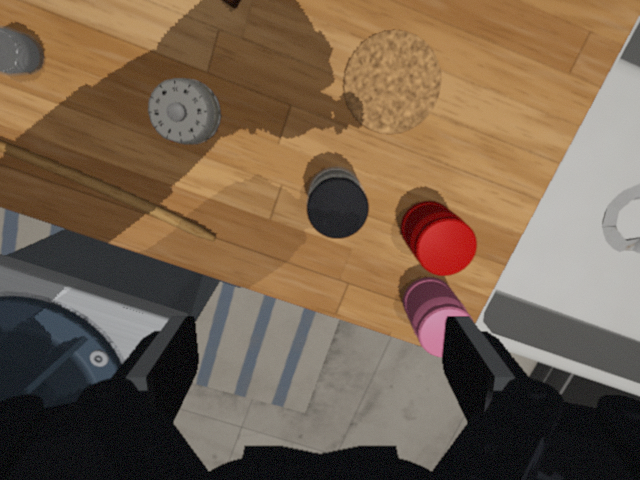

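Wrist view: black lid at (337,207), round; mat at (393,82); red jar (440,240), pink jar (440,325), timer (185,110), shaker (15,50). On to the stand.

Scaled: 24.6 cm is 0.246, -17.7 cm is -0.177, 32.4 degrees is 0.36.

>>> carry_out([
  [0.246,-0.177,-0.02,0,0,0.36,1],
  [0.246,-0.177,-0.02,0,0,0.36,1],
  [0.246,-0.177,-0.02,0,0,0.36,1],
  [0.246,-0.177,-0.02,0,0,0.36,1],
  [0.246,-0.177,-0.02,0,0,0.36,1],
  [0.246,-0.177,-0.02,0,0,0.36,1],
  [0.246,-0.177,-0.02,0,0,0.36,1],
])

```text
clock: 2.08
position: [532.9, -61.7, 340.8]
orientation: [-3.092, 0.214, -0.0]
contact_force: [-0.6, -0.7, 0.1]
gripper_width: 1.001
gripper_force: 0.0
```

```bash
cat >> h.py <<'E'
def load(name):
    f=np.load(f"/tmp/{name}.npz");return (f["K"],float(f["k"]),f["R"],f["o"]),f["im"],f["d"]
def circ(c,P,center,r,zlo,zhi,ztop,name=""):
    """circle of contour of points in a height band near a world xy"""
    m=(P[...,2]>zlo)&(P[...,2]<zhi)&(np.hypot(P[...,0]-center[0],P[...,1]-center[1])<r)
    cn=max(cv2.findContours(m.astype(np.uint8),0,1)[0],key=cv2.contourArea)
    q=onplane(c,cn,ztop)[:,:2].astype(np.float32);(e,ax,_)=cv2.fitEllipse(q)
    print(name,"ell",np.round(e,1),np.round(ax,1),"medz",np.round(np.median(P[m],0),1))
E
python3 - <<'E'
from h import *
where();c,im,d=shot("wrist","w2")
P=cloud(c,d)
circ(c,P,(585,49),40,155,200,192-14,"mill");circ(c,P,(563,-52),35,117,130,121,"spice");circ(c,P,(633,-20),40,84,95,87,"old")
c,im,d=load("w1");P=cloud(c,d);circ(c,P,(365,-274),45,82,92,85,"new")
hsv=cv2.cvtColor(im,cv2.COLOR_RGB2HSV);print(hsv[82,393],hsv[120,560],hsv[60,300])
E
```

```text
clk 2.08 pos [532.9 -61.7 340.8] yaw -7.93 tilt 2.42 w 1.001 gf 0.0 F [-0.6 -0.7  0.1] j [-0.14  0.25  0.28  1.6   0.04  3.14]
mill ell [588.1  34.5] [46.2 47.6] medz [588.5  35.6 174. ]
spice ell [566.  -64.7] [41.4 42.2] medz [566.1 -64.8 119.7]
old ell [631.7 -22.6] [50.9 51.2] medz [632.2 -22.7  85.6]
new ell [ 366.3 -277. ] [55.2 55.6] medz [ 366.6 -277.    83.5]
[ 15 127 149] [ 16 138 170] [ 14 139 103]
```

View pics/w2.png

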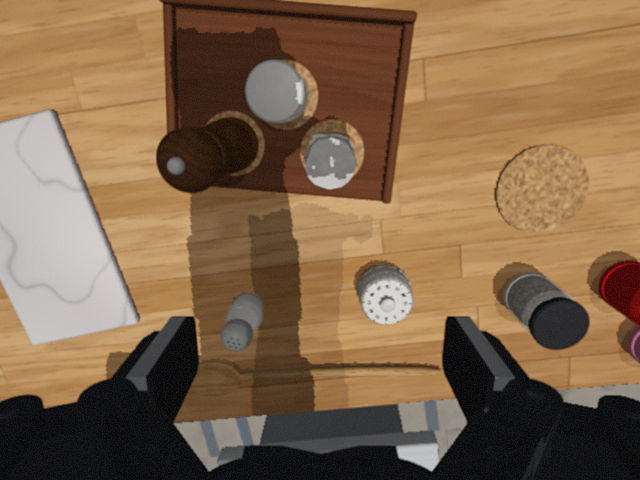

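The wrist picture shows mill (190,160), grey lid (277,90), spice jar (330,165), all round; but joint 6 has hit its limit, so I turn to a yaw near 78° (closing along x), which suits all grasps, and look again.

```bash
python3 - <<'E'
from h import *
where();go(580,-60,360,77.6)
E
```

```text
clk 2.12 pos [532.6 -61.6 340.9] yaw -7.93 tilt 2.43 w 1.003 gf 0.0 F [-0.2 -0.2 -0.2] j [-0.14  0.25  0.28  1.6   0.04  3.14]
(580, -60, 360, 77.6) row [ 4.67 -0.89 -1.88] [ -2.1  -1.7 -85.5]
```

Scaled: 4.7 cm is 0.047, -1.9 cm is -0.019, -85.5 degrees is -0.95.

>>> carry_out([
  [0.047,-0.009,-0.019,-0.0233,-0.0189,-0.95,1],
  [0.047,-0.009,-0.019,-0.0233,-0.0189,-0.95,1],
  [0.047,-0.009,-0.019,-0.0233,-0.0189,-0.95,1],
  [0.047,-0.009,-0.019,-0.0233,-0.0189,-0.95,1],
  [0.047,-0.009,-0.019,-0.0233,-0.0189,-0.95,1],
  [0.047,-0.009,-0.019,-0.0233,-0.0189,-0.95,1],
  [0.047,-0.009,-0.019,-0.0233,-0.0189,-0.95,1],
  [0.047,-0.009,-0.019,-0.0233,-0.0189,-0.95,1],
])

```text
clock: 3.12
position: [579.5, -60.5, 360.9]
orientation: [2.442, 1.974, 0.0]
contact_force: [-0.1, 0.1, 0.3]
gripper_width: 0.999
gripper_force: 0.0
```

```bash
python3 - <<'E'
from h import *
where();c,im,d=shot("wrist","w3")
P=cloud(c,d)
circ(c,P,(587,44),40,140,200,165,"mill");circ(c,P,(566,-64),35,117,130,121,"spice");circ(c,P,(633,-20),40,84,95,87,"old")
go(587,44,300,77.6)
E
```

```text
clk 3.12 pos [579.5 -60.5 360.9] yaw 77.88 tilt 0.09 w 0.999 gf 0.0 F [-0.1  0.1  0.3] j [-0.1   0.34  0.46  1.69 -0.    1.68]
mill ell [586.9  41.1] [48.4 49. ] medz [587.3  40.6 174.4]
spice ell [565.5 -64.4] [41.8 42.1] medz [565.4 -64.3 119.7]
old ell [631.5 -22.4] [50.6 51.6] medz [631.6 -22.1  85.6]
(587, 44, 300, 77.6) row [10.39 -1.38  6.09] [0.1 0.1 0.8]
```

View pics/w3.png

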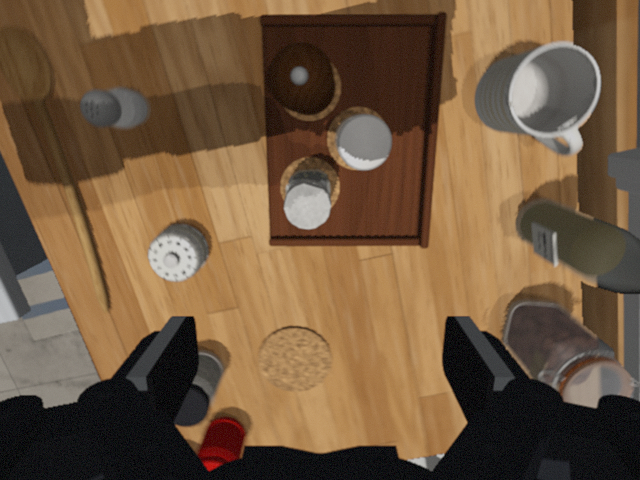

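Clear top view: mill (303,80), grey lid (363,140), spice cap (308,203), mat (295,358); stand rail-top corners ≈ (264,16), (443,13), (425,246), (271,245).

```bash
python3 - <<'E'
from h import *
c,im,d=load("w3")
q=np.vstack([onplane(c,[[263,16]],24),onplane(c,[[444,13]],34),onplane(c,[[426,246.5]],34),onplane(c,[[271,245]],24)])[:,:2]
print(np.round(q,1))
L=np.array([[-95,125],[95,125],[95,-125],[-95,-125.]])
def rigid(L,q):
    Lc,qc=L.mean(0),q.mean(0);A=(L-Lc).T@(q-qc);th=np.arctan2(A[0,1]-A[1,0],A[0,0]+A[1,1])
    M=np.array([[np.cos(th),-np.sin(th)],[np.sin(th),np.cos(th)]]);o=qc-M@Lc
    print("origin",o,"yaw",np.degrees(th),"res",np.round(q-(L@M.T+o),1));return M,o
M,o=rigid(L,q)
print("discs",(np.array([[-45,55],[-45,-55],[10,0.]])@M.T+o).round(1))
q2=np.array([[586.9,41.8],[565.5,-64.4],[631.5,-22.4]]);M,o=rigid(np.array([[-45,55],[-45,-55],[10,0.]]),q2)
# mat by local texture: high-pass on plane
def mat(n,u0,v0,u1,v1):
    c,im,d=load(n);g=cv2.cvtColor(im,cv2.COLOR_RGB2GRAY).astype(np.float32)
    s=np.abs(g-cv2.GaussianBlur(g,(0,0),2));s=cv2.GaussianBlur(s,(0,0),3);m=np.zeros_like(s,np.uint8);m[v0:v1,u0:u1]=s[v0:v1,u0:u1]>cv2.threshold(cv2.normalize(s[v0:v1,u0:u1],None,0,255,32).astype(np.uint8),0,255,8)[0]/255*(s[v0:v1,u0:u1].max())
    cn=max(cv2.findContours(m,0,1)[0],key=cv2.contourArea);e=cv2.fitEllipse(onplane(c,cv2.convexHull(cn),6)[:,:2].astype(np.float32));print(n,"mat",np.round(e[0],1),np.round(e[1],1))
mat("w1",325,12,460,150);mat("w3",245,312,345,405)
E
```

```text
[[ 558.4  117.9]
 [ 736.3   80.3]
 [ 685.5 -158.8]
 [ 506.5 -121.5]]
origin [621.67596179 -20.5182574 ] yaw -12.02414424606242 res [[ 3.6 -3.6]
 [-4.3 -1.7]
 [-3.1  3.8]
 [ 3.8  1.5]]
discs [[589.1  42.6]
 [566.2 -64.9]
 [631.5 -22.6]]
origin [620.77557133 -20.26255676] yaw -11.381795983476605 res [[-0.6 -0.7]
 [-0.3  0.9]
 [ 0.9 -0.2]]
w1 mat [ 481.3 -275.7] [122.8 154.3]
w3 mat [ 505.6 -260.3] [50.5 79.7]
```

Scaled: 10.3 cm is 0.103, 6 cm is 0.06, 0.8 degrees is 0.0089.

>>> carry_out([
  [0.103,-0.013,0.06,0,0,0.0089,1],
  [0.103,-0.013,0.06,0,0,0.0089,1],
  [0.103,-0.013,0.06,0,0,0.0089,1],
  [0.103,-0.013,0.06,0,0,0.0089,1],
])

```text
clock: 3.68
position: [589.5, 43.3, 301.1]
orientation: [2.462, 1.949, 0.001]
contact_force: [0.1, -1.3, -1.0]
gripper_width: 1.002
gripper_force: 0.0
```

>>> carry_out([
  [-0.001,-0.001,0.06,0,0,0,1],
  [-0.001,-0.001,0.12,0,0,0,1],
  [-0.001,-0.001,0.164,0,0,0,1],
  [-0.001,-0.001,0.164,0,0,0,1],
  [-0.001,-0.001,0.164,0,0,0,0.3],
  [-0.001,-0.001,0.164,0,0,0,0.3],
  [-0.001,-0.001,0.164,0,0,0,0.3],
  [-0.001,-0.001,0.164,0,0,0,0.3],
], newtons=40)

```text
clock: 4.68
position: [590.4, 43.3, 139.4]
orientation: [2.458, 1.95, 0.007]
contact_force: [-0.8, -0.7, 8.4]
gripper_width: 0.545
gripper_force: 40.0
```

```bash
python3 - <<'E'
from h import *
where();go(575,300,145,90);go(575,300,180,90)
for n,b in (("w1",[[344,82],[441,82],[392,29],[393,134]]),("w3",[[258,357],[331,357],[295,325],[296,391]])):
    c,im,d=load(n);print(n,onplane(c,b,6)[:,:2].round(1).tolist(),onplane(c,b,6)[:,:2].mean(0))
E
```

```text
clk 4.67 pos [590.4  43.3 139.4] yaw 76.85 tilt 0.33 w 0.545 gf 40.0 F [-0.8 -0.7  8.4] j [ 0.07  0.39 -0.03  1.14 -0.    1.87]
(575, 300, 145, 90) row [24.65 -7.34 -0.59] [  0.3  -0.  -13.2]
(575, 300, 180, 90) row [24.65 -7.32 -4.09] [  0.3  -0.  -13.2]
w1 [[476.5, -246.1], [510.2, -338.8], [538.0, -272.9], [446.4, -313.0]] [ 492.76613651 -292.70134539]
w3 [[447.4, -276.8], [543.8, -297.7], [507.1, -240.5], [485.4, -340.1]] [ 495.91284046 -288.79031727]
```

Scaled: 22 cm is 0.22, 18 cm is 0.18.

>>> carry_out([
  [0,0,-0.03,0,0,0,0.3],
  [0,0,-0.06,0,0,0,0.3],
  [0.02,-0.006,-0.06,0,0,0,0.3],
  [0.06,-0.018,-0.06,0,0,0,0.3],
  [0.1,-0.03,-0.06,0,0,0,0.3],
  [0.14,-0.042,-0.06,0,0,0,0.3],
  [0.18,-0.054,-0.06,0,0,0,0.3],
  [0.22,-0.066,-0.06,0,0,0,0.3],
], newtons=60)

```text
clock: 5.68
position: [573.6, 274.9, 195.7]
orientation: [2.46, 1.953, -0.0]
contact_force: [1.1, 0.1, -1.8]
gripper_width: 0.534
gripper_force: 61.7
```

```bash
python3 - <<'E'
from h import *
where();go(575,300,139.5,76.85);c,im,d=shot("side","s1");cv2.imwrite("pics/s1c.png",im[100:460,100:500,::-1])
E
```

```text
clk 5.67 pos [573.6 274.9 195.7] yaw 76.89 tilt 0.04 w 0.534 gf 61.7 F [ 1.1  0.1 -1.8] j [ 0.45  0.44  0.2   1.33 -0.    2.25]
(575, 300, 139.5, 76.85) row [ 2.48 -0.44  5.62] [0. 0. 0.]
```

View pics/s1c.png

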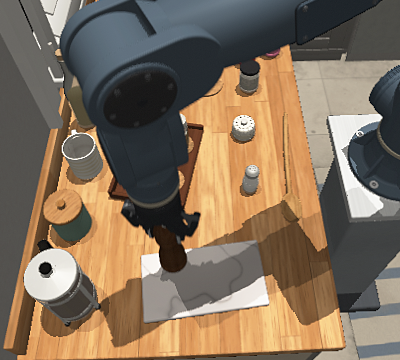

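The mill hangs upright in the gripper over the slab's far part (crop (172,245)). Set it down, open, rise.

Scaled: 5.6 cm is 0.056, 5.2 cm is 0.052.

>>> carry_out([
  [0.024,-0.004,0.025,0,0,0,0.3],
  [0.024,-0.004,0.045,0,0,0,0.3],
  [0.024,-0.004,0.052,0,0,0,0.3],
  [0.024,-0.004,0.056,0,0,0,0.3],
  [0.024,-0.004,0.056,0,0,0,0.3],
])

```text
clock: 6.35
position: [576.3, 296.7, 140.8]
orientation: [2.461, 1.951, 0.002]
contact_force: [-0.3, -0.0, -1.8]
gripper_width: 0.538
gripper_force: 61.9
```

```bash
python3 - <<'E'
from h import *
where()
E
```

```text
clk 6.35 pos [576.3 296.7 140.8] yaw 76.83 tilt 0.09 w 0.538 gf 61.9 F [-0.3 -0.  -1.8] j [ 0.48  0.49  0.13  1.21 -0.    2.28]
```

Scaled: -8 cm is -0.08, 0.15 cm is 0.0015.

>>> carry_out([
  [0,0,0.0015,0,0,0,0.3],
  [0,0,0.002,0,0,0,0.3],
  [0,0,0.002,0,0,0,0.9],
  [0,0,0.002,0,0,0,1],
  [0,0,0.002,0,0,0,1],
  [0,0,-0.03,0,0,0,1],
  [0,0,-0.08,0,0,0,1],
  [0,0,-0.08,0,0,0,1],
])

```text
clock: 7.35
position: [577.7, 297.7, 224.5]
orientation: [2.459, 1.951, 0.011]
contact_force: [0.8, 0.7, -0.3]
gripper_width: 0.998
gripper_force: 0.0
```

```bash
python3 - <<'E'
from h import *
where();c,im,d=shot("wrist","w4");P=cloud(c,d)
m=P[...,2]>140;print("mill?",np.median(P[(P[...,2]>165)&(P[...,2]<195)&(np.hypot(P[...,0]-575,P[...,1]-300)<60)],0))
go(566.5,-64.8,150,77.2);go(566.5,-64.8,66,77.2)
E
```

```text
clk 7.35 pos [577.7 297.7 224.5] yaw 76.86 tilt 0.43 w 0.998 gf 0.0 F [ 0.8  0.7 -0.3] j [ 0.48  0.45  0.29  1.4  -0.    2.28]
mill? [574.71644337 299.80869851 175.80225297]
(566.5, -64.8, 150, 77.2) row [-35.51   7.19   7.18] [ 0.2 -0.1 -0.3]
(566.5, -64.8, 66, 77.2) row [-35.53   7.15  15.58] [ 0.2 -0.1 -0.3]
```

View pics/w4.png

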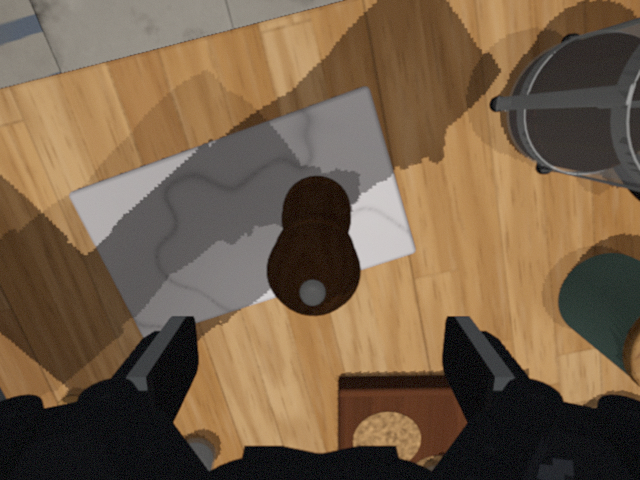

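Mill stands upright on the slab (foot ≈ (315,205), head (313,270)). Now the spice jar.

Scaled: -35.5 cm is -0.355, -33 cm is -0.33, -0.3 degrees is -0.0033.

>>> carry_out([
  [-0.05,0.01,0,0,0,0,1],
  [-0.11,0.022,0,0,0,0,1],
  [-0.17,0.034,0.02,0,0,0,1],
  [-0.23,0.047,0.04,0,0,0,1],
  [-0.29,0.059,0.06,0,0,0,1],
  [-0.33,0.067,0.072,0,0,0,1],
  [-0.355,0.072,0.072,0.0022,-0.0011,-0.0033,1],
  [-0.355,0.072,0.072,0.0022,-0.0011,-0.0033,1],
])

```text
clock: 8.4
position: [564.7, -66.9, 147.3]
orientation: [-2.457, -1.954, 0.007]
contact_force: [-0.0, 0.1, 0.0]
gripper_width: 1.002
gripper_force: 0.0
```

```bash
python3 - <<'E'
from h import *
where();go(566.5,-64.8,66,77.2)
E
```

```text
clk 8.4 pos [564.7 -66.9 147.3] yaw 76.99 tilt 0.29 w 1.002 gf 0.0 F [-0.   0.1  0. ] j [-0.12  0.35 -0.07  1.15 -0.    1.68]
(566.5, -64.8, 66, 77.2) row [0.27 0.17 8.12] [-0.3  0.1 -0.2]
```

Scaled: 8.1 cm is 0.081, 6 cm is 0.06.

>>> carry_out([
  [0.0025,0.001,0.03,0,0,0,1],
  [0.0025,0.001,0.06,0,0,0,1],
  [0.0025,0.001,0.081,0,0,0,1],
  [0.0025,0.001,0.081,0,0,0,1],
  [0.0025,0.001,0.081,0,0,0,0.3],
  [0.0025,0.001,0.081,0,0,0,0.3],
  [0.0025,0.001,0.081,0,0,0,0.3],
  [0.0025,0.001,0.081,0,0,0,0.3],
], newtons=35)

```text
clock: 9.4
position: [567.4, -63.1, 68.7]
orientation: [2.456, 1.959, -0.003]
contact_force: [-1.1, 0.9, 5.3]
gripper_width: 0.503
gripper_force: 35.2
```

```bash
python3 - <<'E'
from h import *
where();go(460,292,67,77);go(460,292,127,77)
E
```

```text
clk 9.4 pos [567.4 -63.1  68.7] yaw 77.16 tilt 0.1 w 0.503 gf 35.2 F [-1.1  0.9  5.3] j [-0.11  0.42 -0.19  0.97 -0.    1.69]
(460, 292, 67, 77) row [ 32.23 -18.36   0.13] [-0.   0.1  0.2]
(460, 292, 127, 77) row [ 32.23 -18.37  -5.87] [-0.   0.1  0.2]
```

>>> carry_out([
  [0,0,-0.03,0,0,0,0.3],
  [0.005,-0.003,-0.06,0,0,0,0.3],
  [0.03,-0.017,-0.06,0,0,0,0.3],
  [0.07,-0.04,-0.06,0,0,0,0.3],
  [0.115,-0.065,-0.06,0,0,0,0.3],
  [0.16,-0.091,-0.06,0,0,0,0.3],
  [0.205,-0.117,-0.06,0,0,0,0.3],
  [0.25,-0.142,-0.06,0,0,0,0.3],
], newtons=45)

```text
clock: 10.4
position: [483.6, 213.7, 127.8]
orientation: [-2.456, -1.959, 0.004]
contact_force: [1.4, 0.6, -0.6]
gripper_width: 0.502
gripper_force: 45.9
```

```bash
python3 - <<'E'
from h import *
where();go(460,292,68.5,77)
E
```

```text
clk 10.4 pos [483.6 213.7 127.8] yaw 77.14 tilt 0.14 w 0.502 gf 45.9 F [ 1.4  0.6 -0.6] j [ 0.42  0.3  -0.2   1.07 -0.    2.21]
(460, 292, 68.5, 77) row [ 7.12 -4.03  5.92] [-0.1  0.1  0.1]
```

Scaled: 7 cm is 0.07, 6 cm is 0.06.

>>> carry_out([
  [0.04,-0.023,0,0,0,0,0.3],
  [0.07,-0.04,0,0,0,0,0.3],
  [0.07,-0.04,0.025,0,0,0,0.3],
  [0.07,-0.04,0.048,0,0,0,0.3],
  [0.07,-0.04,0.056,0,0,0,0.3],
  [0.07,-0.04,0.059,0,0,0,0.3],
  [0.07,-0.04,0.06,0,0,0,0.3],
  [0.07,-0.04,0.06,0,0,0,0.3],
])

```text
clock: 11.4
position: [460.5, 289.2, 68.8]
orientation: [-2.456, -1.958, 0.004]
contact_force: [-3.5, -1.3, 5.2]
gripper_width: 0.502
gripper_force: 46.5
```

```bash
python3 - <<'E'
from h import *
where()
E
```

```text
clk 11.4 pos [460.5 289.2  68.8] yaw 77.14 tilt 0.14 w 0.502 gf 46.5 F [-3.5 -1.3  5.2] j [ 0.56  0.38 -0.25  0.94  0.    2.36]
```

Scaled: -11 cm is -0.11, -8 cm is -0.08.

>>> carry_out([
  [0,0,0,0,0,0,0.9],
  [0,0,0,0,0,0,1],
  [0,0,0,0,0,0,1],
  [0,0,-0.03,0,0,0,1],
  [0,0,-0.08,0,0,0,1],
  [0,0,-0.11,0,0,0,1],
  [0,0,-0.11,0,0,0,1],
])

```text
clock: 12.28
position: [462.1, 290.2, 179.7]
orientation: [2.456, 1.959, 0.002]
contact_force: [-1.0, -0.0, 0.4]
gripper_width: 0.998
gripper_force: 0.0
```

```bash
python3 - <<'E'
from h import *
where();c,im,d=shot("wrist","w5");c2,i2,d2=shot("side","s2");P=cloud(c2,d2)
for n,xy,z in (("mill",(575,300),165),("spice",(460,289),105)):
    m=(P[...,2]>z)&(P[...,2]<200)&(np.hypot(P[...,0]-xy[0],P[...,1]-xy[1])<40);print(n,m.sum(),np.median(P[m],0).round(1),P[m][:,2].max())
cv2.imwrite("pics/m5.png",np.hstack([cv2.resize(im,(400,300)),cv2.resize(i2,(400,300))])[:,:,::-1])
go(631.5,-22.5,160,77.5)
E
```

```text
clk 12.28 pos [462.1 290.2 179.7] yaw 77.15 tilt 0.08 w 0.998 gf 0.0 F [-1.  -0.   0.4] j [ 0.56  0.29 -0.07  1.21  0.    2.36]
mill 441 [571.  301.  176.8] 193.58285463886955
spice 406 [458.8 291.  121. ] 125.56455142628067
(631.5, -22.5, 160, 77.5) row [-26.61  23.58   1.7 ] [-0.1  0.1 -0.3]
```

View pics/m5.png

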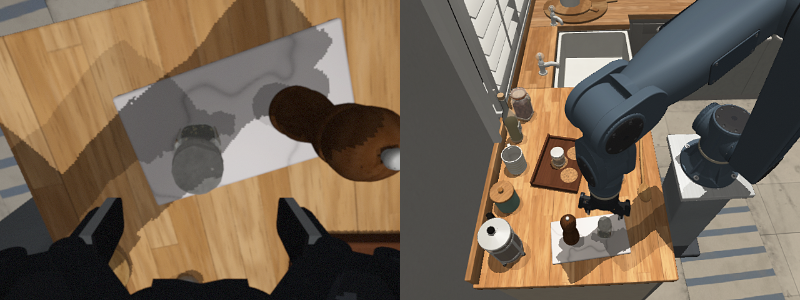

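Both stand upright on the slab (mill at right, spice jar left of centre in the wrist half). Next the grey-lidded jar.

Scaled: -26.6 cm is -0.266, -25.2 cm is -0.252.

>>> carry_out([
  [-0.04,0.02,0,0,0,0,1],
  [-0.09,0.06,0,0,0,0,1],
  [-0.135,0.105,0,0,0,0,1],
  [-0.18,0.15,0,0,0,0,1],
  [-0.22,0.19,0.01,0,0,0,1],
  [-0.252,0.222,0.017,0,0,0,1],
  [-0.266,0.236,0.017,0,0,0,1],
  [-0.266,0.236,0.017,0,0,0,1],
])

```text
clock: 13.38
position: [631.5, -23.2, 159.0]
orientation: [-2.456, -1.956, 0.007]
contact_force: [-0.9, 0.6, -0.8]
gripper_width: 1.001
gripper_force: 0.0
```

```bash
python3 - <<'E'
from h import *
where();c,im,d=shot("wrist","w6");P=cloud(c,d)
circ(c,P,(631.5,-22.5),40,84,95,87,"old");go(631.5,-22.5,38,77.5)
E
```

```text
clk 13.38 pos [631.5 -23.2 159. ] yaw 77.06 tilt 0.29 w 1.001 gf 0.0 F [-0.9  0.6 -0.8] j [-0.04  0.45  0.12  1.25 -0.    1.76]
old ell [631.8 -21.6] [51.  51.1] medz [631.8 -21.3  85.6]
(631.5, -22.5, 38, 77.5) row [ 0.    0.1  12.14] [-0.2  0.1 -0.4]
```

Scaled: 12.4 cm is 0.124, 11 cm is 0.11.

>>> carry_out([
  [0.001,0,0.04,0,0,0,1],
  [0.001,0,0.08,0,0,0,1],
  [0.001,0,0.11,0,0,0,1],
  [0.001,0,0.124,0,0,0,1],
  [0.001,0,0.124,0,0,0,0.4],
  [0.001,0,0.124,0,0,0,0.4],
  [0.001,0,0.124,0,0,0,0.4],
  [0.001,0,0.124,0,0,0,0.4],
], newtons=40)

```text
clock: 14.42
position: [632.4, -21.4, 38.1]
orientation: [2.455, 1.959, -0.001]
contact_force: [-1.8, 1.1, 6.7]
gripper_width: 0.599
gripper_force: 42.5
```

```bash
python3 - <<'E'
from h import *
where();go(494.5,-290.7,110,77.1)
E
```

```text
clk 14.43 pos [632.4 -21.4  38.1] yaw 77.16 tilt 0.06 w 0.599 gf 42.5 F [-1.8  1.1  6.7] j [-0.03  0.54 -0.07  0.97 -0.    1.76]
(494.5, -290.7, 110, 77.1) row [-29.33  -7.47  -7.16] [-0.   0.1  0.1]
```

Scaled: -15 cm is -0.15, -14 cm is -0.14.

>>> carry_out([
  [0,0,-0.03,0,0,0,0.4],
  [0,0,-0.06,0,0,0,0.4],
  [-0.02,-0.005,-0.09,0,0,0,0.4],
  [-0.06,-0.015,-0.12,0,0,0,0.4],
  [-0.1,-0.025,-0.14,0,0,0,0.4],
  [-0.13,-0.033,-0.15,0,0,0,0.4],
  [-0.15,-0.038,-0.15,0,0,0,0.4],
  [-0.15,-0.038,-0.15,0,0,0,0.4],
], newtons=50)

```text
clock: 15.42
position: [561.1, -160.2, 186.7]
orientation: [-2.457, -1.957, 0.005]
contact_force: [0.3, 0.6, -2.0]
gripper_width: 0.594
gripper_force: 52.7
```

```bash
python3 - <<'E'
from h import *
where();c,im,d=shot("wrist","w7");P=cloud(c,d)
go(494.5,-290.7,100,77.1)
c0,i0,_=load("side0");b=[[289.5,183.5],[323.5,183.5],[307,170.5],[307,196]];print(onplane(c0,b,6).mean(0))
cv2.imwrite("pics/w7b.png",im[:,:,::-1])
E
```

```text
clk 15.43 pos [ 561.1 -160.2  186.7] yaw 77.05 tilt 0.18 w 0.594 gf 52.7 F [ 0.3  0.6 -2. ] j [-0.28  0.36  0.04  1.26 -0.    1.52]
(494.5, -290.7, 100, 77.1) row [-14.28  -3.57   8.68] [-0.1  0.1 -0. ]
[ 489.64877571 -290.9395768     6.        ]
```

View pics/w7.png

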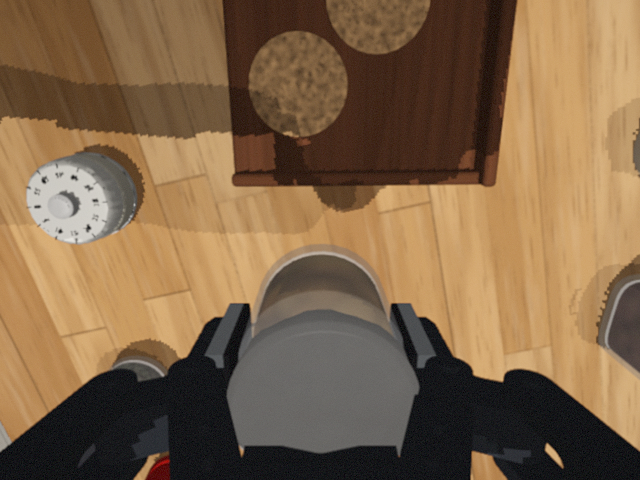

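Jar held upright (lid (320,390)); the front-right disc is at (298,84), timer at (85,195). Go to the mat.

>>> carry_out([
  [-0.03,-0.008,0,0,0,0,0.4],
  [-0.07,-0.018,0.02,0,0,0,0.4],
  [-0.11,-0.028,0.05,0,0,0,0.4],
  [-0.135,-0.035,0.08,0,0,0,0.4],
  [-0.142,-0.037,0.11,0,0,0,0.4],
  [-0.142,-0.037,0.135,0,0,0,0.4],
  [-0.142,-0.037,0.146,0,0,0,0.4],
  [-0.142,-0.037,0.148,0,0,0,0.4],
])

```text
clock: 16.48
position: [493.8, -288.9, 38.5]
orientation: [-2.454, -1.959, 0.005]
contact_force: [0.2, 0.9, -1.5]
gripper_width: 0.599
gripper_force: 52.7
```

```bash
python3 - <<'E'
from h import *
where();go(493.5,-290.5,32,77.1)
c,im,d=load("w7");print("right disc",onplane(c,[[298,84]],12))
E
```

```text
clk 16.48 pos [ 493.8 -288.9   38.5] yaw 77.21 tilt 0.22 w 0.599 gf 52.7 F [ 0.2  0.9 -1.5] j [-0.53  0.45 -0.22  0.9  -0.    1.27]
(493.5, -290.5, 32, 77.1) row [-0.16  0.01  0.65] [-0.2  0.1  0.1]
right disc [[566.4708489  -63.99560321  12.        ]]
```

Right disc agrees with the earlier estimate. Lower, release, rise.

Scaled: -10 cm is -0.1, 0.65 cm is 0.0065.

>>> carry_out([
  [-0.001,0,0.004,0,0,0,0.4],
  [-0.001,0,0.006,0,0,0,0.4],
  [-0.001,0,0.0065,0,0,0,0.4],
  [-0.001,0,0.0065,0,0,0,0.9],
  [-0.001,0,0.0065,0,0,0,1],
  [-0.001,0,0.0065,0,0,0,1],
  [-0.001,0,-0.04,0,0,0,1],
  [-0.001,0,-0.1,0,0,0,1],
])

```text
clock: 17.48
position: [492.7, -289.9, 139.2]
orientation: [-2.453, -1.957, 0.007]
contact_force: [1.1, -0.4, -0.0]
gripper_width: 1.001
gripper_force: 0.0
```

```bash
python3 - <<'E'
from h import *
where();go(366.3,-276.5,215,77.1)
E
```

```text
clk 17.48 pos [ 492.7 -289.9  139.2] yaw 77.15 tilt 0.31 w 1.001 gf 0.0 F [ 1.1 -0.4 -0. ] j [-0.53  0.36 -0.07  1.14 -0.    1.26]
(366.3, -276.5, 215, 77.1) row [ -1.51 -12.67  -7.51] [-0.3  0.1  0.1]
```

Scaled: -11 cm is -0.11, -6 cm is -0.06.

>>> carry_out([
  [0,0,-0.06,0,0,0,1],
  [-0.053,-0.052,-0.11,0,0,0,1],
  [-0.053,-0.052,-0.11,0,0,0,1],
  [-0.053,-0.052,-0.11,0,0,0,1],
  [-0.053,-0.052,-0.11,0,0,0,1],
])

```text
clock: 18.1
position: [431.6, -330.1, 248.8]
orientation: [-2.455, -1.958, 0.005]
contact_force: [0.3, 0.1, -0.7]
gripper_width: 1.002
gripper_force: 0.0
```

```bash
python3 - <<'E'
from h import *
where();c,im,d=shot("wrist","w8");P=cloud(c,d)
circ(c,P,(493,-290),40,77,90,81,"old");circ(c,P,(366,-277),42,82,95,85,"new");go(366.3,-276.5,110,77.1)
E
```

```text
clk 18.1 pos [ 431.6 -330.1  248.8] yaw 77.14 tilt 0.18 w 1.002 gf 0.0 F [ 0.3  0.1 -0.7] j [-0.65  0.27  0.07  1.38 -0.    1.14]
old ell [ 492.7 -292. ] [51.6 52.4] medz [ 493.1 -291.5   79.6]
new ell [ 366.4 -277.4] [55.4 55.7] medz [ 366.3 -276.8   83.6]
(366.3, -276.5, 110, 77.1) row [ 3.77 -7.52 13.87] [-0.2  0.1  0.1]
```

View pics/w8.png

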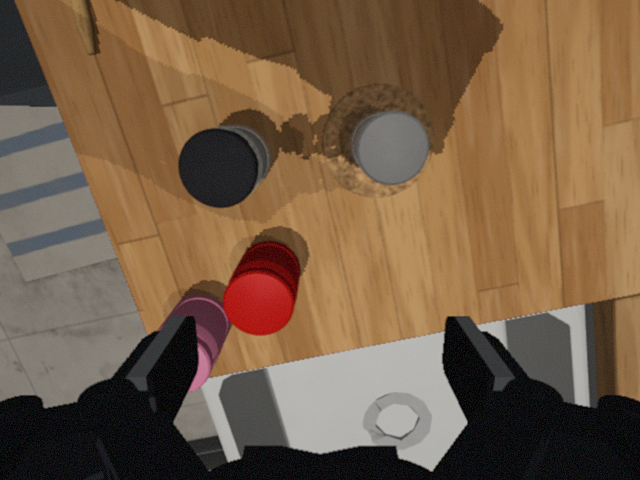

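The grey-lidded jar stands on the mat (mat centre ≈ (376,140)); black jar at (219,167). Pick the black one.

Scaled: 12.5 cm is 0.125, -7.5 cm is -0.075.

>>> carry_out([
  [0.037,-0.075,0.03,0,0,0,1],
  [0.037,-0.075,0.08,0,0,0,1],
  [0.037,-0.075,0.125,0,0,0,1],
  [0.037,-0.075,0.125,0,0,0,1],
  [0.037,-0.075,0.125,0,0,0,1],
])

```text
clock: 18.77
position: [367.3, -278.2, 125.5]
orientation: [2.455, 1.96, -0.004]
contact_force: [-0.6, 0.6, 0.7]
gripper_width: 1.003
gripper_force: 0.0
```

```bash
python3 - <<'E'
from h import *
where();go(366.4,-277.1,24,77.1)
c,im,d=load("w8");print("mat",onplane(c,[[376.5,140]],6))
E
```

```text
clk 18.77 pos [ 367.3 -278.2  125.5] yaw 77.19 tilt 0.16 w 1.003 gf 0.0 F [-0.6  0.6  0.7] j [-0.65  0.19 -0.36  1.02 -0.    1.15]
(366.4, -277.1, 24, 77.1) row [ 0.11 -0.1  10.15] [-0.1  0.1  0.1]
mat [[ 491.37467858 -289.89343335    6.        ]]
```

Scaled: 10 cm is 0.1, 8 cm is 0.08.

>>> carry_out([
  [0.001,-0.001,0.04,0,0,0,1],
  [0.001,-0.001,0.08,0,0,0,1],
  [0.001,-0.001,0.1,0,0,0,1],
  [0.001,-0.001,0.1,0,0,0,1],
  [0.001,-0.001,0.1,0,0,0,0.45],
  [0.001,-0.001,0.1,0,0,0,0.45],
  [0.001,-0.001,0.1,0,0,0,0.45],
  [0.001,-0.001,0.1,0,0,0,0.45],
], newtons=40)

```text
clock: 19.77
position: [366.4, -277.7, 26.3]
orientation: [2.454, 1.957, -0.003]
contact_force: [-1.0, 1.7, 7.7]
gripper_width: 0.679
gripper_force: 41.2
```

```bash
python3 - <<'E'
from h import *
where();go(631.5,-22.3,200,77.1);go(500,-200,200,77.1)
E
```

```text
clk 19.77 pos [ 366.4 -277.7   26.3] yaw 77.16 tilt 0.2 w 0.679 gf 41.2 F [-1.   1.7  7.7] j [-0.65  0.3  -0.51  0.76 -0.    1.15]
(631.5, -22.3, 200, 77.1) row [ 30.73  20.19 -17.46] [0.  0.2 0.1]
(500, -200, 200, 77.1) row [ 10.48  11.32 -17.39] [0.  0.2 0.1]
```

Scaled: 21 cm is 0.21, 17 cm is 0.17.

>>> carry_out([
  [0,0,-0.04,0,0,0,0.45],
  [0,0,-0.08,0,0,0,0.45],
  [0.02,0.013,-0.11,0,0,0,0.45],
  [0.055,0.036,-0.13,0,0,0,0.45],
  [0.09,0.06,-0.13,0,0,0,0.45],
  [0.13,0.085,-0.13,0,0,0,0.45],
  [0.17,0.112,-0.13,0,0,0,0.45],
  [0.21,0.138,-0.13,0,0,0,0.45],
], newtons=50)

```text
clock: 20.78
position: [548.0, -101.3, 154.8]
orientation: [2.456, 1.959, -0.004]
contact_force: [-0.3, -0.2, -2.9]
gripper_width: 0.674
gripper_force: 55.4
```

```bash
python3 - <<'E'
from h import *
where();go(631.5,-22.3,100,77.1);c,im,d=shot("wrist","w9")
E
```

```text
clk 20.77 pos [ 548.  -101.3  154.8] yaw 77.15 tilt 0.14 w 0.674 gf 55.4 F [-0.3 -0.2 -2.9] j [-0.18  0.33 -0.08  1.16 -0.    1.61]
(631.5, -22.3, 100, 77.1) row [9.57 6.39 5.45] [-0.1  0.1  0.1]
```

View pics/w9.png

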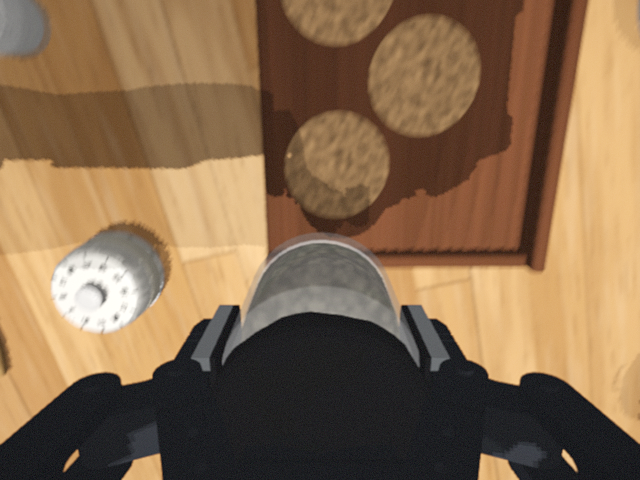

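Back disc centre ≈ (424,76), front-right disc ≈ (337,165); jar held upright.

```bash
python3 - <<'E'
from h import *
c,im,d=load("w9");print(onplane(c,[[424.5,76],[337.5,165]],12));go(631.5,-22.3,38,77.1)
E
```

```text
[[633.34940423 -20.6903599   12.        ]
 [568.21189712 -62.70460678  12.        ]]
(631.5, -22.3, 38, 77.1) row [ 9.12  6.06 11.67] [ 0.1 -0.   0.2]
```

Scaled: 9.6 cm is 0.096, 9 cm is 0.09.

>>> carry_out([
  [0.03,0.02,0,0,0,0,0.45],
  [0.065,0.043,0,0,0,0,0.45],
  [0.09,0.06,0.02,0,0,0,0.45],
  [0.096,0.064,0.04,0,0,0,0.45],
  [0.096,0.064,0.06,0,0,0,0.45],
  [0.096,0.064,0.06,0,0,0,0.45],
])

```text
clock: 21.58
position: [629.4, -23.1, 92.5]
orientation: [-2.454, -1.958, 0.008]
contact_force: [0.2, -0.7, -3.2]
gripper_width: 0.676
gripper_force: 55.3
```

Scaled: 5.4 cm is 0.054, 5.3 cm is 0.053.

>>> carry_out([
  [0.0015,0.002,0.02,0,0,0,0.45],
  [0.0015,0.002,0.04,0,0,0,0.45],
  [0.0015,0.002,0.049,0,0,0,0.45],
  [0.0015,0.002,0.053,0,0,0,0.45],
  [0.0015,0.002,0.054,0,0,0,0.45],
  [0.0015,0.002,0.054,0,0,0,0.45],
])

```text
clock: 22.32
position: [632.9, -22.4, 40.0]
orientation: [2.456, 1.959, -0.004]
contact_force: [0.1, -0.2, -3.1]
gripper_width: 0.672
gripper_force: 55.4
```

```bash
python3 - <<'E'
from h import *
where()
E
```

```text
clk 22.32 pos [632.9 -22.4  40. ] yaw 77.15 tilt 0.14 w 0.672 gf 55.4 F [ 0.1 -0.2 -3.1] j [-0.03  0.54 -0.06  0.98 -0.    1.76]
```

Scaled: -14 cm is -0.14, -10 cm is -0.1.

>>> carry_out([
  [0,0,0.0015,0,0,0,0.45],
  [0,0,0.002,0,0,0,0.45],
  [0,0,0.002,0,0,0,0.85],
  [0,0,0.002,0,0,0,1],
  [0,0,0.002,0,0,0,1],
  [0,0,-0.04,0,0,0,1],
  [0,0,-0.1,0,0,0,1],
  [0,0,-0.14,0,0,0,1],
])

```text
clock: 23.32
position: [633.5, -22.2, 182.1]
orientation: [2.455, 1.958, -0.002]
contact_force: [0.7, -0.9, -0.1]
gripper_width: 0.996
gripper_force: 0.0
```

```bash
python3 - <<'E'
from h import *
where();c,im,d=shot("wrist","w10");P=cloud(c,d);circ(c,P,(632,-22),45,94,105,97,"new")
go(575,299.5,220,77.1)
E
```

```text
clk 23.32 pos [633.5 -22.2 182.1] yaw 77.15 tilt 0.1 w 0.996 gf 0.0 F [ 0.7 -0.9 -0.1] j [-0.03  0.44  0.17  1.29 -0.    1.76]
new ell [632.3 -21.3] [55.5 55.8] medz [632.5 -20.9  95.5]
(575, 299.5, 220, 77.1) row [ 30.02 -13.    -3.38] [0.3 0.  0.1]
```

Scaled: 26.5 cm is 0.265, -23.8 cm is -0.238.

>>> carry_out([
  [0.02,-0.022,0,0,0,0,1],
  [0.06,-0.065,0,0,0,0,1],
  [0.105,-0.112,0,0,0,0,1],
  [0.15,-0.155,0,0,0,0,1],
  [0.195,-0.195,0,0,0,0,1],
  [0.235,-0.225,0,0,0,0,1],
  [0.265,-0.238,0,0,0,0,1],
  [0.265,-0.238,0,0,0,0,1],
])

```text
clock: 24.38
position: [459.1, 291.1, 179.0]
orientation: [-2.452, -1.963, 0.005]
contact_force: [0.7, -0.1, -0.4]
gripper_width: 0.998
gripper_force: 0.0
```

```bash
python3 - <<'E'
from h import *
where();c,im,d=shot("wrist","w11");P=cloud(c,d);circ(c,P,(460,290),35,117,130,121,"spice");circ(c,P,(575,300),40,140,200,165,"mill")
go(460.5,289.5,66,77.1)
E
```

```text
clk 24.38 pos [459.1 291.1 179. ] yaw 77.34 tilt 0.18 w 0.998 gf 0.0 F [ 0.7 -0.1 -0.4] j [ 0.56  0.29 -0.07  1.21  0.    2.36]
spice ell [458.7 288.5] [41.9 42.6] medz [458.7 288.7 119.6]
mill ell [564.6 299.3] [44.6 55.3] medz [561.4 303.6 170.6]
(460.5, 289.5, 66, 77.1) row [ 0.02  0.15 11.3 ] [-0.1  0.1  0.2]
```

Scaled: 11.2 cm is 0.112, 11 cm is 0.11.

>>> carry_out([
  [-0.001,0.001,0.04,0,0,0,1],
  [-0.001,0.001,0.08,0,0,0,1],
  [-0.001,0.001,0.11,0,0,0,1],
  [-0.001,0.001,0.112,0,0,0,1],
  [-0.001,0.001,0.112,0,0,0,0.3],
  [-0.001,0.001,0.112,0,0,0,0.3],
  [-0.001,0.001,0.112,0,0,0,0.3],
  [-0.001,0.001,0.112,0,0,0,0.3],
], newtons=40)

```text
clock: 25.42
position: [460.8, 288.2, 68.8]
orientation: [-2.456, -1.959, 0.001]
contact_force: [-0.7, -0.7, 5.3]
gripper_width: 0.504
gripper_force: 39.7
```

```bash
python3 - <<'E'
from h import *
where();go(566.7,-64.2,128,77.2)
E
```

```text
clk 25.43 pos [460.8 288.2  68.8] yaw 77.16 tilt 0.05 w 0.504 gf 39.7 F [-0.7 -0.7  5.3] j [ 0.56  0.37 -0.26  0.94  0.    2.35]
(566.7, -64.2, 128, 77.2) row [-32.01  18.15  -5.92] [-0.  0. -0.]
```

Scaled: -25 cm is -0.25, -20.5 cm is -0.205.

>>> carry_out([
  [0,0,-0.03,0,0,0,0.3],
  [0,0,-0.06,0,0,0,0.3],
  [-0.025,0.014,-0.07,0,0,0,0.3],
  [-0.07,0.04,-0.07,0,0,0,0.3],
  [-0.115,0.065,-0.07,0,0,0,0.3],
  [-0.16,0.091,-0.07,0,0,0,0.3],
  [-0.205,0.116,-0.07,0,0,0,0.3],
  [-0.25,0.142,-0.07,0,0,0,0.3],
])

```text
clock: 26.42
position: [543.8, 11.0, 138.4]
orientation: [2.456, 1.959, -0.003]
contact_force: [0.1, 0.3, -1.4]
gripper_width: 0.504
gripper_force: 40.9
```

```bash
python3 - <<'E'
from h import *
where();go(566.7,-64.2,69,77.2)
E
```

```text
clk 26.43 pos [543.8  11.  138.4] yaw 77.17 tilt 0.11 w 0.504 gf 40.9 F [ 0.1  0.3 -1.4] j [ 0.02  0.32 -0.15  1.11 -0.    1.82]
(566.7, -64.2, 69, 77.2) row [-6.81  3.91  6.95] [-0.1  0.1 -0. ]
```

>>> carry_out([
  [-0.035,0.02,0,0,0,0,0.3],
  [-0.06,0.035,0.01,0,0,0,0.3],
  [-0.068,0.039,0.03,0,0,0,0.3],
  [-0.068,0.039,0.05,0,0,0,0.3],
  [-0.068,0.039,0.062,0,0,0,0.3],
  [-0.068,0.039,0.066,0,0,0,0.3],
  [-0.068,0.039,0.067,0,0,0,0.3],
  [-0.068,0.039,0.067,0,0,0,0.3],
])

```text
clock: 27.42
position: [566.4, -62.4, 71.2]
orientation: [2.456, 1.959, -0.004]
contact_force: [-0.1, 0.4, -1.1]
gripper_width: 0.506
gripper_force: 40.9
```

```bash
python3 - <<'E'
from h import *
where()
E
```

```text
clk 27.43 pos [566.4 -62.4  71.2] yaw 77.17 tilt 0.14 w 0.506 gf 40.9 F [-0.1  0.4 -1.1] j [-0.11  0.41 -0.19  0.97 -0.    1.69]
```

Scaled: -15 cm is -0.15, -9 cm is -0.09.

>>> carry_out([
  [-0.0015,0,0.002,0,0,0,0.3],
  [-0.0015,0,0.0028,0,0,0,0.3],
  [-0.0015,0,0.0028,0,0,0,0.7],
  [-0.0015,0,0.0028,0,0,0,1],
  [-0.0015,0,0.0028,0,0,0,1],
  [-0.0015,0,-0.03,0,0,0,1],
  [-0.0015,0,-0.09,0,0,0,1],
  [-0.0015,0,-0.15,0,0,0,1],
])

```text
clock: 28.42
position: [565.7, -63.7, 222.0]
orientation: [-2.455, -1.958, 0.006]
contact_force: [2.5, -0.8, -0.3]
gripper_width: 0.999
gripper_force: 0.0
```

```bash
python3 - <<'E'
from h import *
where();c,im,d=shot("wrist","w12");P=cloud(c,d);circ(c,P,(566,-64),35,117,130,121,"spice");circ(c,P,(632,-22),45,94,105,97,"new")
c,im,d=shot("side","s3");P=cloud(c,d);m=(P[...,2]>150)&(P[...,2]<200)&(np.hypot(P[...,0]-572,P[...,1]-300)<45);print(np.median(P[m],0))
go(575,299.5,220,77.1)
E
```

```text
clk 28.43 pos [565.7 -63.7 222. ] yaw 77.15 tilt 0.22 w 0.999 gf 0.0 F [ 2.5 -0.8 -0.3] j [-0.11  0.32  0.08  1.33 -0.    1.68]
spice ell [564.1 -63.8] [42.  42.5] medz [564.  -63.7 119.7]
new ell [631.7 -22.1] [55.7 56.3] medz [632.4 -21.5  95.6]
[570.83390315 302.08732191 174.52795228]
(575, 299.5, 220, 77.1) row [35.58 -7.48  0.63] [0.4 0.1 0.1]
```

Scaled: 26 cm is 0.26, 24 cm is 0.24.

>>> carry_out([
  [0.04,-0.008,-0.01,0,0,0,1],
  [0.095,-0.02,-0.01,0,0,0,1],
  [0.15,-0.032,-0.01,0,0,0,1],
  [0.2,-0.043,-0.01,0,0,0,1],
  [0.24,-0.052,-0.01,0,0,0,1],
  [0.26,-0.056,-0.01,0,0,0,1],
  [0.26,-0.056,-0.01,0,0,0,1],
])

```text
clock: 29.4
position: [569.2, 203.1, 229.7]
orientation: [-2.454, -1.961, 0.006]
contact_force: [0.5, -0.2, 0.7]
gripper_width: 0.999
gripper_force: 0.0
```

```bash
python3 - <<'E'
from h import *
where();c,im,d=shot("wrist","w13");P=cloud(c,d);circ(c,P,(575,300),40,140,200,165,"mill");print(c[3]);m=(P[...,2]>188)&(np.hypot(P[...,0]-575,P[...,1]-300)<40);print("knob",P[m].mean(0))
go(576,298.5,230,77.1)
E
```

```text
clk 29.4 pos [569.2 203.1 229.7] yaw 77.25 tilt 0.22 w 0.999 gf 0.0 F [ 0.5 -0.2  0.7] j [ 0.34  0.38  0.19  1.38 -0.    2.14]
mill ell [572.7 295.1] [48.1 48.4] medz [573.7 294.8 174.9]
[585.67676921 276.90112217 370.97543666]
knob [581.07274904 283.08427314 310.00199101]
(576, 298.5, 230, 77.1) row [ 9.56 -1.47 -0.04] [-0.2  0.2  0.1]
```

Scaled: 9.2 cm is 0.092, 8.5 cm is 0.085.

>>> carry_out([
  [0.04,-0.006,0,0,0,0,1],
  [0.08,-0.013,0,0,0,0,1],
  [0.092,-0.015,0,0,0,0,1],
  [0.092,-0.015,0,0,0,0,1],
  [0.092,-0.015,0.03,0,0,0,1],
  [0.092,-0.015,0.06,0,0,0,1],
  [0.092,-0.015,0.085,0,0,0,1],
  [0.092,-0.015,0.092,0,0,0,1],
])

```text
clock: 30.45
position: [574.3, 292.9, 136.8]
orientation: [-2.457, -1.956, 0.009]
contact_force: [0.8, -0.0, 0.9]
gripper_width: 1.0
gripper_force: 0.0
```

>>> carry_out([
  [0,0,0,0,0,0,0.3],
  [0,0,0,0,0,0,0.3],
  [0,0,0,0,0,0,0.3],
  [0,0,0,0,0,0,0.3],
], newtons=40)

```text
clock: 30.95
position: [575.6, 295.4, 139.7]
orientation: [2.456, 1.959, -0.001]
contact_force: [-0.3, -0.9, 6.4]
gripper_width: 0.545
gripper_force: 40.9
```

```bash
python3 - <<'E'
from h import *
where();go(588.5,42.3,200,76.9)
E
```

```text
clk 30.95 pos [575.6 295.4 139.7] yaw 77.16 tilt 0.03 w 0.545 gf 40.9 F [-0.3 -0.9  6.4] j [ 0.47  0.49  0.13  1.21 -0.    2.27]
(588.5, 42.3, 200, 76.9) row [-24.4    6.88  -6.02] [-0.   0.   0.3]
```

Scaled: -22 cm is -0.22, -18 cm is -0.18.

>>> carry_out([
  [0,0,-0.03,0,0,0,0.3],
  [0,0,-0.06,0,0,0,0.3],
  [-0.02,0.006,-0.06,0,0,0,0.3],
  [-0.06,0.017,-0.06,0,0,0,0.3],
  [-0.1,0.028,-0.06,0,0,0,0.3],
  [-0.14,0.039,-0.06,0,0,0,0.3],
  [-0.18,0.051,-0.06,0,0,0,0.3],
  [-0.22,0.062,-0.06,0,0,0,0.3],
], newtons=60)

```text
clock: 31.95
position: [585.7, 64.6, 197.2]
orientation: [-2.456, -1.958, 0.007]
contact_force: [0.2, -0.1, -1.6]
gripper_width: 0.535
gripper_force: 61.7
```

```bash
python3 - <<'E'
from h import *
where();go(589,42.3,140,77.1)
c,im,d=shot("wrist","w14")
E
```

```text
clk 31.95 pos [585.7  64.6 197.2] yaw 77.13 tilt 0.27 w 0.535 gf 61.7 F [ 0.2 -0.1 -1.6] j [ 0.11  0.36  0.08  1.29 -0.    1.91]
(589, 42.3, 140, 77.1) row [-2.08  0.84  5.72] [-0.2  0.2  0. ]
```

View pics/w14.png

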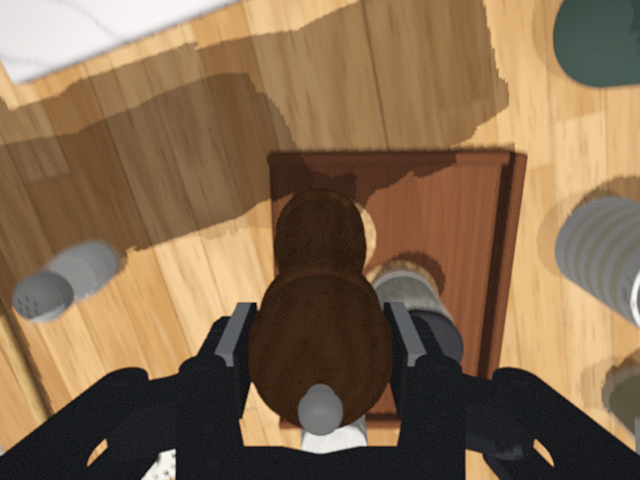

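The mill hangs upright just over its disc ((340,230), mostly hidden); black jar (420,320) and spice jar (335,435) stand. Lower it.

>>> carry_out([
  [-0.015,0.006,0,0,0,0,0.3],
  [-0.021,0.008,0.015,0,0,0,0.3],
  [-0.021,0.008,0.035,0,0,0,0.3],
  [-0.021,0.008,0.048,0,0,0,0.3],
  [-0.021,0.008,0.054,0,0,0,0.3],
  [-0.021,0.008,0.056,0,0,0,0.3],
  [-0.021,0.008,0.057,0,0,0,0.3],
  [-0.021,0.008,0.057,0,0,0,0.3],
])

```text
clock: 33.0
position: [589.8, 44.7, 141.8]
orientation: [-2.456, -1.959, 0.004]
contact_force: [0.6, 0.6, -2.6]
gripper_width: 0.535
gripper_force: 61.8
```

```bash
python3 - <<'E'
from h import *
where()
E
```

```text
clk 33.0 pos [589.8  44.7 141.8] yaw 77.16 tilt 0.14 w 0.535 gf 61.8 F [ 0.6  0.6 -2.6] j [ 0.08  0.39 -0.02  1.16 -0.    1.87]
```

Scaled: -15 cm is -0.15, -9 cm is -0.09.

>>> carry_out([
  [-0.002,-0.001,0.0015,0,0,0,0.3],
  [-0.002,-0.001,0.0025,0,0,0,0.3],
  [-0.002,-0.001,0.0025,0,0,0,0.7],
  [-0.002,-0.001,0.0025,0,0,0,1],
  [-0.002,-0.001,0.0025,0,0,0,1],
  [-0.002,-0.001,-0.03,0,0,0,1],
  [-0.002,-0.001,-0.09,0,0,0,1],
  [-0.002,-0.001,-0.15,0,0,0,1],
])

```text
clock: 34.0
position: [588.2, 43.1, 292.9]
orientation: [-2.455, -1.959, 0.006]
contact_force: [0.4, -0.1, 0.3]
gripper_width: 1.004
gripper_force: 0.0
```

```bash
python3 - <<'E'
from h import *
where();go(579.5,-60.5,361,77.9)
E
```

```text
clk 34.0 pos [588.2  43.1 292.9] yaw 77.16 tilt 0.21 w 1.004 gf 0.0 F [ 0.4 -0.1  0.3] j [ 0.07  0.35  0.3   1.52 -0.    1.87]
(579.5, -60.5, 361, 77.9) row [-10.31   1.43  -6.79] [-0.2  0.1 -0.7]
```

Return to the w3 viewpoint to compare before and after.

Scaled: -10.3 cm is -0.103, -6.8 cm is -0.068, -0.7 degrees is -0.0078.

>>> carry_out([
  [-0.05,0.007,-0.04,0,0,0,1],
  [-0.103,0.014,-0.068,-0.0022,0.0011,-0.0078,1],
  [-0.103,0.014,-0.068,-0.0022,0.0011,-0.0078,1],
  [-0.103,0.014,-0.068,-0.0022,0.0011,-0.0078,1],
  [-0.103,0.014,-0.068,-0.0022,0.0011,-0.0078,1],
  [-0.103,0.014,-0.068,-0.0022,0.0011,-0.0078,1],
])

```text
clock: 34.75
position: [579.4, -59.3, 358.8]
orientation: [2.442, 1.976, -0.001]
contact_force: [0.7, 0.1, 0.0]
gripper_width: 0.996
gripper_force: 0.0
```

```bash
python3 - <<'E'
from h import *
where();c,im,d=shot("wrist","w15")
P=cloud(c,d)
circ(c,P,(587,44),40,140,200,165,"mill");circ(c,P,(566,-64),35,117,130,121,"spice");circ(c,P,(632,-22),45,94,105,97,"new");circ(c,P,(492,-291),40,77,90,81,"old")
E
```

```text
clk 34.75 pos [579.4 -59.3 358.8] yaw 77.94 tilt 0.03 w 0.996 gf 0.0 F [0.7 0.1 0. ] j [-0.1   0.34  0.46  1.69 -0.    1.68]
mill ell [584.7  42.8] [48.3 49. ] medz [585.2  42.3 174.4]
spice ell [563.9 -64. ] [41.7 42.2] medz [563.7 -63.9 119.7]
new ell [631.9 -22.1] [55.6 56.3] medz [632.2 -21.6  95.6]
old ell [ 493.7 -289.1] [51.4 51.4] medz [ 493.4 -289.9   79.3]
```

View pics/w15.png

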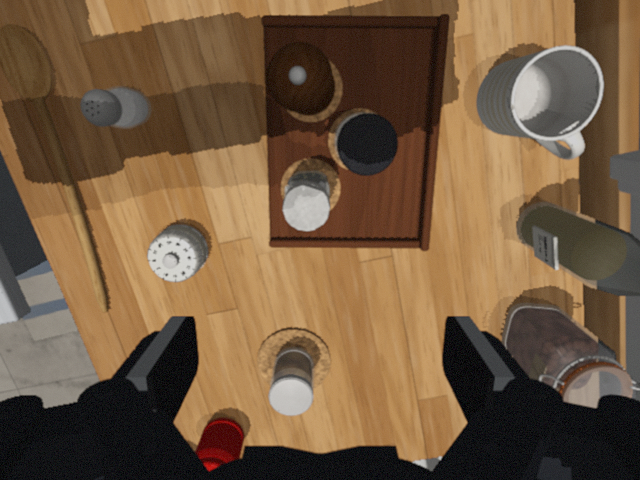

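All four stand within about 3 mm of their marks: mill (300,78), black jar (367,140), spice jar (307,205), grey-lidded jar on the mat (293,370). Shaker and timer are unmoved.

```bash
python3 -c "
from bench import *
print(sign_off())"
```

```text
the job is handed in; nothing more can be done
None
```

The job is handed in at about 35 s of the 120 s allowed: in the last picture all four items stood upright within about 3 mm of their marks, and the shaker and timer had not moved.

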